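Feel out the packed gift box and load the display tray

ROBOT

A 7-joint arm with a two-finger parallel gripper is mounted at the origin on the work surface. World frame = base frame: x ahead of the robot, y to its left, z up, the work surface at z = 0. Lengths are in m, angles in rad, forces in N, time in s.
With the tool pointing down it reaches from about 0.4 to 0.85 m from the base axis. Payload 10.4 kg.
Tool frame: the origin (TCP) lies between the finger pads; the fingertips stand manip.tip_extent ahead of it and the grasp point (between the pads) lies 6 mm ahead of it (manip.tip_extent is the distance from the TCP to the fingertips, in m); z points along the fingers, y is the line along which they close (so a half turn about z gives the same grasp; the last joint's range is limited). The gripper opens to 85 mm and grips with 20 to 120 N. Pads are 22 mm wide; open, the fingers measure 114 mm over their backs; the gripper's body (76 mm by 85 mm) begins 54 mm behind the grasp point. The pads swing forward as they close: fully open they stand 13 mm farther back than shut.
Start: joints at [-1.181, 0.332, -0.065, 1.46, 0.022, 1.35, -0.088], TCP at [0.251, 0.573, 0.256] pointing down, gripper open.
Joint ranges: [-2.6, 2.6], [-0.5, 2.12], [-1.47, 1.34], [0.16, 2.42], [-1.27, 4.41], [0.06, 2.06], [-2.6, 2.6]. Speed limits (rad/s): [2.22, 2.22, 2.79, 2.79, 3.14, 3.14, 3.14].

INTERFACE

Orientations are given as a unit quaternion [x, y, z, w].
In Python, from workcell import get_obs, optics, workorder, manip gives the robot as it stands.
- The arm moves only by the tool jog_arm, never from a script. Its argument "increments" is a list of rows, each a list of 7 numbers: the shift along the tool's x, y, z in m, then the turn, a rotation vector about the tool's x, y, z in rad, then the opening, from -1 (shut) to 1 (fully open). A call has 1 to 5 rows; each row is the pose to reach, as a shift and turn from the pose commanded when the call began, along the tool's axes at that moment; what a row does not reach only later rows make up. A row lasts 1/12 s, in which the tool goes at most 41.7 mm and 7.16 degrees, less where a joint would pass 70% of its speed; a pose out of reach is approached as far as the arm can. A call with a gripper value outside its range is refused whole. The fingers move at their own pace and stop on an object; "grip_force" is the grip in N (left out, the last holds). Time passes only in rows, so rows that repeat a pose let the fingers close. It gives the time, the measured TCP pose, the force, the opening and the grip force at its end, in the units of the state.
- get_obs(): the state, without advancing time (a new reading comes with each control period).
- optics.camera(name): name is "side" or "top" or "wrist"; returns a dict with "color" (400x640x3 uint8, red, green, blue), "depth" (400x640 float32, m along the optical axis (not along the pixel's ray), 0 where there is no reading), "K" (3x3 intrinsics, pixels), "R" (3x3) and "t" (3): a world point X has camera coordinates R X + t. Camera axes: x right, y down, z forward; pixel columns grow to the right and rows downward; lengths in m; the calibration is good to about 2 mm. A picture is of the moment at which its call begins.
- workorder.hand_in(): hands the job in; it is judged then, once.
The state is a dict: "clock": time; "joint_pos": joint angles; "joint_velocities": joint speeds; "tau": joint torques, N m; "position": TCP position; "ee_rot": TCP orientation; "ft_force": force on the tool from outside, world axes, zero at the start; "torque": the same for the moment, N m; "grip_width": opening from 0.0 (shut) to 1.0 (fully open); "grasp_force": force on a finger pad.
Only numpy, scipy, OpenCV 4.12 (cv2) and the standard library are available. Lean on these libraries where they do the work, as an engineer would, in place of code of your own. Each camera call takes 0.05 s, during which the arm holds its last target. There are 200 camera calls.

TASK

Two identical closed gift boxes stand on the shop counter, one packed and the other nearly empty: first nudge each a centimetre or two along the counter to feel which is heavier. Then, without lifting it, slide the heavier box through the open front of the cardboard display tray until it is fully home, square against the tray's back wall, leaving the lighter one standing on the counter clear of the tray. Last of all fold both side flaps of the tray upright, and do not disturb the bottle, the bowl or the pen pot.

Things in the scene. Friction and masses are not known exactly. Their poses are not given: they have to be found in the camera images.
- tray: brown cardboard display tray fixed to the counter, open at the front (towards the robot, its -x) and top. Floor 100 mm (x) by 120 mm (y), 3 mm thick, with an entry slope over the 26 mm before its front edge; back wall 70 mm high, inner face at x = +50 mm; no side walls but the two flaps. Origin: centre of the floor's underside; x to the back wall, y left, z up
- box_left: closed cardboard gift box with pale lid and grey band, 66 mm in x, 90 mm in y, 75 mm high; origin at the centre of its underside, z up; starts on the counter to the left (+y) of the tray's front, its x roughly along the tray's x. One box is packed (0.6 to 0.75 kg), the other nearly empty (0.2 kg); they look the same and either may be the packed one
- box_right: closed cardboard gift box with pale lid and grey band, 66 mm in x, 90 mm in y, 75 mm high; origin at the centre of its underside, z up; starts on the counter to the right (-y) of the tray's front, its x roughly along the tray's x. One box is packed (0.6 to 0.75 kg), the other nearly empty (0.2 kg); they look the same and either may be the packed one
- flap_left (a joint): hinge of the cardboard flap on the tray's left (+y) side: 0 = flat on the counter, about 1.57 = upright; starts partly raised, stays where it is left. The flap is 3 mm thick, reaches 65 mm from its hinge and spans tray x = -47 to +49 mm; the hinge line runs along tray x at tray y = +60 mm, 3 mm above the counter
- flap_right (a joint): hinge of the cardboard flap on the tray's right (-y) side: 0 = flat on the counter, about 1.57 = upright; starts partly raised, stays where it is left. The flap is 3 mm thick, reaches 65 mm from its hinge and spans tray x = -47 to +49 mm; the hinge line runs along tray x at tray y = -60 mm, 3 mm above the counter
- flap_left_edge (a point): middle of the free edge of the left flap
- flap_right_edge (a point): middle of the free edge of the right flap
- bottle: white bottle standing at the left beyond the work, 68 mm across, 220 mm high; origin at the centre of its underside
- bowl: white bowl standing at the right beyond the work, 140 mm across, 55 mm high; origin at the centre of its underside
- pen_pot: white pot with pens standing behind the tray, 72 mm across, 135 mm high with pens; origin at the centre of its underside

How it is judged:
By the outcome, as a careful person would: the job done as asked, in the order asked, and still so for the second after the job is handed in, with the robot touching nothing.
It also fails if it takes over 72 s, if anything falls off the work surface, if the arm or the gripper's body presses on something with over 40 N, if the wrist force passes 120 N, or if a joint passes its speed limit or range.

## Working session

There is one attempt and no reset: what is moved stays moved. The work goes in short steps, Python scripts to look and compute and a tool call to move; the robot and the scene stay as the last step left them, time stands still between calls to the robot, and variables do not carry over. Pictures are saved under pics/ and viewed, at most 10 in all, crops included, and the job is handed in when it is done.

Besides the shell and the picture viewer there is one more tool, called after "Request:" by a JSON object that holds its "api" and its "payload", one argument or row to a line. jog_arm: Moves the arm, as the interface text tells. Its arguments: {"type":"object","properties":{"increments":{"type":"array"},"grip_force":{"type":"number"}},"required":["increments"]}

```bash
ls; mkdir -p pics
python3 - <<'E'
from workcell import get_obs, optics, workorder, manip
import cv2,numpy as np
print(get_obs()); print(manip.tip_extent)
for n in("top","side"):
    c=optics.camera(n); cv2.imwrite(f"pics/{n}0.png",c["color"][:,:,::-1]); np.savez(f"{n}0.npz",**c)
    print(n,c["K"],c["R"],c["t"])
E
```

```text
pics
{'clock': 0.0, 'joint_pos': array([-1.18061554,  0.33284598, -0.06467654,  1.46096331,  0.02161362,
        1.34991778, -0.0885099 ]), 'joint_velocities': array([-5.84342091e-05, -1.34014906e-03,  7.84625853e-05, -3.26450803e-04,
       -7.01844598e-04, -6.65169397e-04,  8.49600056e-04]), 'tau': array([ 1.16379790e-03, -6.25450444e+01,  4.99126862e-02, -3.91584742e+01,
        1.62856607e-02,  1.02962033e-02,  2.93685912e-05]), 'position': array([0.25060265, 0.57217162, 0.25552153]), 'ee_rot': array([ 2.04931922e-01,  9.78775965e-01, -7.11925847e-04, -1.03077548e-04]), 'ft_force': array([ 0.20075397, -0.24211839, -0.84958168]), 'torque': array([-0.04669201,  0.01526149,  0.03930607]), 'grasp_force': 0.0, 'grip_width': 1.0004076000101185}
0.025
top [[415.38274697   0.         321.94976907]
 [  0.         415.38274697 203.30118084]
 [  0.           0.           1.        ]] [[-0.01938952 -0.99980774  0.00291958]
 [-0.99885065  0.01924276 -0.04389876]
 [ 0.04383414 -0.0037674  -0.99903172]] [-1.04329790e-03  6.25774911e-01  1.21772516e+00]
side [[376.2318614    0.         316.83889427]
 [  0.         376.2318614  202.47149835]
 [  0.           0.           1.        ]] [[ 0.9921651  -0.12259816 -0.02404379]
 [-0.08779781 -0.54729867 -0.83231947]
 [ 0.0888817   0.82790933 -0.55377449]] [-0.62647955  0.07648687  0.9581505 ]
```

View pics/top0.png

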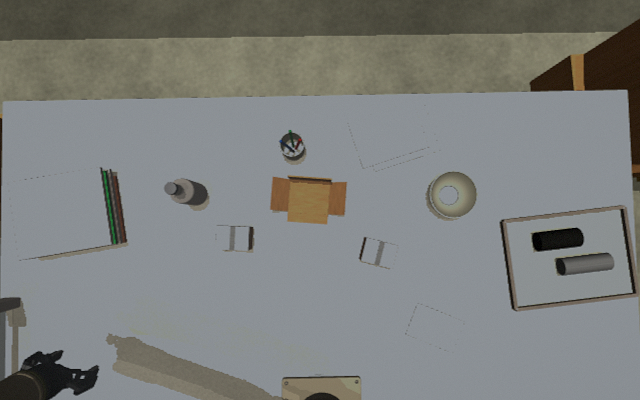

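View pics/side0.png

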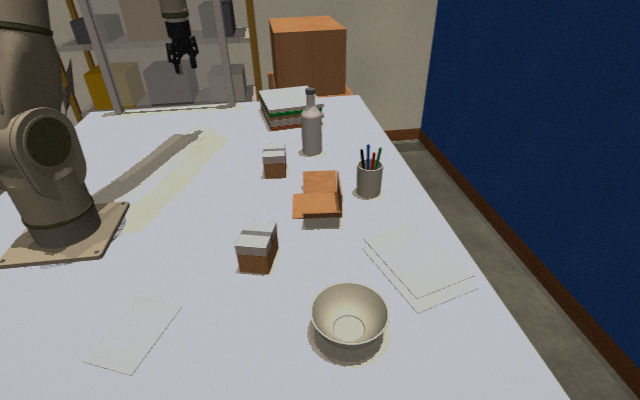

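The top view shows the tray at about (309,202), the left box at (237,238) and the right box at (378,252). The bottle is at (185,190), the bowl at (452,195) and the pen pot at (292,147). I'll measure them from the depth image.

```bash
cat > h.py <<'E'
import numpy as np, cv2
from workcell import get_obs, optics
from scipy.spatial.transform import Rotation as Ro
def cloud(c):
    v,u=np.mgrid[:400,:640]; d=c["depth"]; K=c["K"]
    p=np.stack([(u-K[0,2])*d/K[0,0],(v-K[1,2])*d/K[1,1],d],-1)
    return (p-c["t"])@c["R"]
def rect(P):
    (a,b),(w,h),g=cv2.minAreaRect((P[:,:2]*1000).astype(np.float32)); 
    return "n%d c %.1f %.1f size %.1f %.1f ang %.1f z %.4f"%(len(P),a,b,w,h,g,np.median(P[:,2]))
def boxes(c,rois):
    W=cloud(c)
    for n,(u0,u1,v0,v1) in rois.items():
        P=W[v0:v1,u0:u1].reshape(-1,3); d=c["depth"][v0:v1,u0:u1].ravel()
        P=P[(d>0)&(abs(P[:,2]-0.075)<.008)]; print(n,rect(P))
E
python3 - <<'E'
from h import *
c=dict(np.load("top0.npz")); W=cloud(c)
print("table z",np.median(W[280:300,200:400,2]))
boxes(c,{"L":(205,265,215,260),"R":(350,405,228,275)})
T=W[170:230,262:355]; hsv=cv2.cvtColor(c["color"],cv2.COLOR_RGB2HSV)[170:230,262:355]
m=hsv[...,1]>90
print("tray brown",m.sum())
P=T[m]
print("wall",rect(P[P[:,2]>.058]))
n,l,s,ce=cv2.connectedComponentsWithStats((m&(abs(T[...,2]-.003)<.006)).astype(np.uint8))
for i in range(1,n):
    if s[i,4]>100: print("floor",rect(T[l==i]))
# coarse height map
np.set_printoptions(linewidth=250,precision=0,suppress=True)
for v in (185,195,205,212):
    print(v,[(u,int(W[v,u,1]*1000),int(W[v,u,2]*1000)) for u in range(264,354,3)])
for n,(u0,u1,v0,v1) in {"bottle":(160,215,170,215),"bowl":(420,485,165,225),"pot":(275,310,125,170)}.items():
    Q=W[v0:v1,u0:u1].reshape(-1,3);Q=Q[(Q[:,2]>.03)&(Q[:,2]<.3)];print(n,Q.min(0)*1000,Q.max(0)*1000)
big=cv2.resize(c["color"][130:270,205:405],None,fx=4,fy=4,interpolation=cv2.INTER_CUBIC);cv2.imwrite("pics/crop0.png",big[:,:,::-1])
E
```

```text
table z -0.0007622042583112602
L n798 c 530.4 243.2 size 93.2 67.6 ang 88.2 z 0.0742
R n797 c 480.7 -169.5 size 92.1 67.8 ang 74.1 z 0.0745
tray brown 2900
wall n86 c 663.1 -1.2 size 158.9 91.8 ang 34.6 z 0.0695
floor n1789 c 633.6 29.7 size 139.2 126.3 ang 84.8 z 0.0024
185 [(264, 159, 1), (267, 150, -1), (270, 142, -3), (273, 127, 46), (276, 119, 40), (279, 111, 29), (282, 103, 22), (285, 95, 16), (288, 87, 4), (291, 78, 0), (294, 69, 0), (297, 60, 3), (300, 51, 4), (303, 42, 2), (306, 33, -4), (309, 24, 6), (312, 15, -2), (315, 6, -1), (318, -2, 0), (321, -11, 2), (324, -20, 2), (327, -29, 0), (330, -38, 3), (333, -46, 17), (336, -55, 22), (339, -64, 28), (342, -72, 35), (345, -80, 48), (348, -92, 1), (351, -101, -2)]
195 [(264, 160, -1), (267, 151, 0), (270, 142, -2), (273, 128, 38), (276, 120, 36), (279, 112, 31), (282, 104, 19), (285, 96, 11), (288, 88, -1), (291, 79, 0), (294, 70, 1), (297, 60, 4), (300, 52, 0), (303, 43, 3), (306, 34, 4), (309, 25, 1), (312, 16, 4), (315, 7, 0), (318, -1, 0), (321, -10, 3), (324, -19, 3), (327, -28, 2), (330, -37, 4), (333, -46, 18), (336, -5
[... 418 characters left out ...]
 (330, -36, 9), (333, -45, 15), (336, -54, 26), (339, -62, 36), (342, -70, 43), (345, -82, -3), (348, -91, 0), (351, -100, 0)]
212 [(264, 160, 4), (267, 151, 6), (270, 142, 0), (273, 134, -3), (276, 124, 3), (279, 115, 0), (282, 107, -2), (285, 97, 2), (288, 89, 0), (291, 79, 4), (294, 70, 3), (297, 61, 0), (300, 53, 0), (303, 43, 5), (306, 35, 0), (309, 26, 0), (312, 17, 0), (315, 8, 3), (318, 0, 1), (321, -9, 4), (324, -18, -1), (327, -27, 4), (330, -36, 8), (333, -45, 15), (336, -53, 30), (339, -62, 36), (342, -70, 43), (345, -81, -2), (348, -90, -2), (351, -99, -2)]
bottle [628. 330.  30.] [693. 395. 223.]
bowl [ 574. -460.   30.] [ 713. -321.   61.]
pot [756.  37.  30.] [825. 107. 142.]
```

View pics/crop0.png

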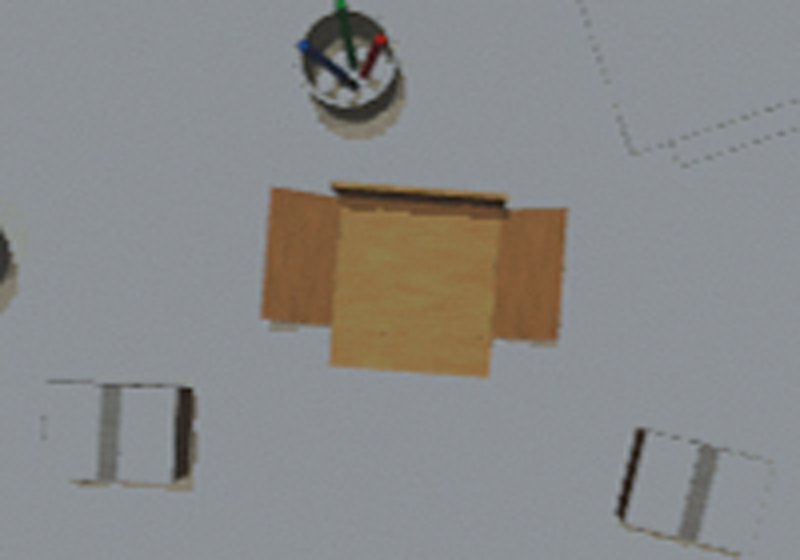

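```bash
cat >> h.py <<'E'
def ray(c,u,v,z):
    d=c["R"].T@np.array([(u-c["K"][0,2])/c["K"][0,0],(v-c["K"][1,2])/c["K"][1,1],1]); o=-c["R"].T@c["t"]
    return o+d*(z-o[2])/d[2]
E
python3 - <<'E'
from h import *
c=dict(np.load("top0.npz")); 
# (crop u,v,z, tray xy)
pts=[(331,366,0,-76,60),(488,376,0,-76,-60),(332,326,.003,-47,60),(495,338,.003,-47,-60),(340,205,.003,49,60),(506,215,.003,49,-60),(333,183,.07,53,60),(507,194,.07,53,-60)]
A=[];B=[]
for u,v,z,x,y in pts:
    A.append(ray(c,u/4+205-.4,v/4+130-.4,z)[:2]); B.append([x/1000,y/1000])
A=np.array(A);B=np.array(B);print(np.round(A*1000))
am=A.mean(0);bm=B.mean(0);U,S,Vt=np.linalg.svd((B-bm).T@(A-am));R=(U@Vt).T
t=am-R@bm;print("yaw",np.degrees(np.arctan2(R[1,0],R[0,0])),"t",t*1000);print(np.round((A-B@R.T-t)*1000,1))
for u,v in((263,319),(273,187),(567,208),(557,342)):
    for z in(.04,.05): print(u,v,z,np.round(((ray(c,u/4+204.6,v/4+129.6,z)[:2]-t)@R)*1000))
E
```

```text
[[575.  91.]
 [565. -26.]
 [605.  90.]
 [593. -32.]
 [695.  82.]
 [685. -42.]
 [704.  82.]
 [694. -41.]]
yaw -5.118749494670833 t [644.94231919  25.23031369]
[[ 0.4 -0.4]
 [ 1.3  1.8]
 [ 1.3  0.7]
 [ 0.7 -1.3]
 [-3.8  1.8]
 [-3.  -2.9]
 [ 1.3  2. ]
 [ 1.8 -1.7]]
263 319 0.04 [-45. 108.]
263 319 0.05 [-45. 107.]
273 187 0.04 [ 51. 108.]
273 187 0.05 [ 50. 107.]
567 208 0.04 [  51. -106.]
567 208 0.05 [  50. -106.]
557 342 0.04 [ -47. -106.]
557 342 0.05 [ -47. -105.]
```

```bash
cat >> h.py <<'E'
TR=np.array([.645,.0252]); TY=-5.1
def t2w(x,y): # tray mm -> world m
    a=np.radians(TY); return TR+np.array([[np.cos(a),-np.sin(a)],[np.sin(a),np.cos(a)]])@(np.array([x,y])/1000)
def w2t(p):
    a=np.radians(TY); return 1000*(np.array([[np.cos(a),np.sin(a)],[-np.sin(a),np.cos(a)]])@(np.array(p)[:2]-TR))
def down(yaw): # tool y at world angle yaw (deg), z down
    a=np.radians(yaw); y=np.array([np.cos(a),np.sin(a),0]); z=np.array([0,0,-1.]); return np.c_[np.cross(y,z),y,z]
def plan(wps,o=None):
    """wps: (x,y,z,yaw); prints rounded tool-frame increments of each, split so that a call of 5 rows reaches it"""
    o=o or get_obs(); p=np.array(o["position"]); R=Ro.from_quat(o["ee_rot"]).as_matrix()
    for w in wps:
        q=np.array(w[:3]); D=Ro.from_matrix(R.T@down(w[3])).as_rotvec()
        n=int(max(np.ceil(np.linalg.norm(q-p)/.19),np.ceil(np.degrees(np.linalg.norm(D))/33),1))
        p0,R0=p,R
        for i in range(1,n+1):
            pt=p0+(q-p0)*i/n; Rt=R0@Ro.from_rotvec(D*i/n).as_matrix()
            s=np.round(R.T@(pt-p),4); r=np.round(Ro.from_matrix(R.T@Rt).as_rotvec(),3); print(w if i==n else "  via",[*map(float,s),*map(float,r)])
            p=p+R@s; R=R@Ro.from_rotvec(r).as_matrix()
def st():
    o=get_obs(); R=Ro.from_quat(o["ee_rot"]).as_matrix()
    print("t %.2f p"%o["clock"],np.round(o["position"]*1000,1),"tray",np.round(w2t(o["position"]),1),"yaw %.1f"%np.degrees(np.arctan2(R[1,1],R[0,1])),"F",np.round(o["ft_force"],2),"w %.2f"%o["grip_width"],"gf %.1f"%o["grasp_force"])
E
python3 -c "
from h import *
st(); plan([(.53,.243,.17,-1.8),(.53,.243,.055,-1.8)])"
```

```text
t 0.10 p [250.6 572.2 255.6] tray [-441.4  509.8] yaw 66.3 F [ 0.56  0.32 -0.04] w 1.00 gf 0.0
  via [-0.1293, -0.0631, 0.0286, -0.0, 0.0, 0.396]
  via [-0.1437, -0.0084, 0.0286, -0.001, 0.001, 0.397]
(0.53, 0.243, 0.17, -1.8) [-0.1357, 0.0478, 0.0285, -0.0, -0.0, 0.396]
(0.53, 0.243, 0.055, -1.8) [-0.0001, 0.0001, 0.115, -0.0, -0.0, 0.0]
```

Request:
{"api": "jog_arm", "payload": {
  "increments": [
    [-0.129,-0.063,0.029,0,0,0.396,1],
    [-0.129,-0.063,0.029,0,0,0.396,1],
    [-0.129,-0.063,0.029,0,0,0.396,1],
    [-0.129,-0.063,0.029,0,0,0.396,1],
    [-0.129,-0.063,0.029,0,0,0.396,1]
  ]
}}

```text
clock: 0.52
position: [0.3481, 0.4579, 0.2262]
ee_rot: [0.398, 0.918, -0.001, 0.001]
ft_force: [0.4, 0.8, -0.2]
grip_width: 1.0
grasp_force: 0.0
```

Request:
{"api": "jog_arm", "payload": {
  "increments": [
    [-0.144,-0.008,0.029,0,0,0.397,1],
    [-0.144,-0.008,0.029,0,0,0.397,1],
    [-0.144,-0.008,0.029,0,0,0.397,1],
    [-0.144,-0.008,0.029,0,0,0.397,1],
    [-0.144,-0.008,0.029,0,0,0.397,1]
  ]
}}

```text
clock: 0.93
position: [0.4405, 0.3484, 0.1973]
ee_rot: [0.57, 0.822, -0.001, 0.001]
ft_force: [-0.3, -1.7, 0.5]
grip_width: 1.004
grasp_force: 0.0
```

Request:
{"api": "jog_arm", "payload": {
  "increments": [
    [-0.136,0.048,0.029,0,0,0.396,1],
    [-0.136,0.048,0.029,0,0,0.396,1],
    [-0.136,0.048,0.029,0,0,0.396,1],
    [-0.136,0.048,0.029,0,0,0.396,1],
    [-0.136,0.048,0.029,0,0,0.396,1]
  ]
}}

```text
clock: 1.35
position: [0.5331, 0.2388, 0.1683]
ee_rot: [0.72, 0.694, -0.001, 0.001]
ft_force: [-0.6, -0.2, 0.3]
grip_width: 1.002
grasp_force: 0.0
```

```bash
python3 -c "
from h import *
st(); plan([(.5304,.2432,.168,-1.8),(.5304,.2432,.055,-1.8)])
c=optics.camera('wrist');cv2.imwrite('pics/w1.png',c['color'][:,:,::-1])"
```

```text
t 1.35 p [533.1 238.8 168.3] tray [-130.5  202.8] yaw -2.1 F [-0.64 -0.15  0.27] w 1.00 gf 0.0
(0.5304, 0.2432, 0.168, -1.8) [0.0043, -0.0029, 0.0003, 0.0, 0.003, -0.005]
(0.5304, 0.2432, 0.055, -1.8) [-0.0, 0.0, 0.113, 0.0, -0.0, -0.0]
```

View pics/w1.png

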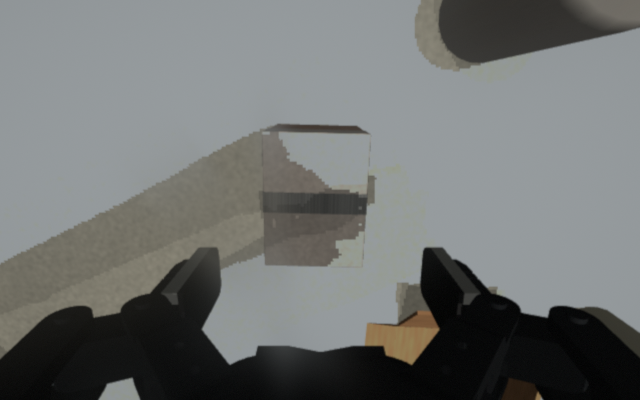

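The wrist view shows the box top spanning columns 262–370, centred between the fingers at 218 and 423 and square to them. I'll lower to straddle it.

Request:
{"api": "jog_arm", "payload": {
  "increments": [
    [0.0045,-0.003,0.02,0,0.003,-0.005,1],
    [0.0045,-0.003,0.05,0,0.003,-0.005,1],
    [0.0045,-0.003,0.085,0,0.003,-0.005,1],
    [0.0045,-0.003,0.113,0,0.003,-0.005,1],
    [0.0045,-0.003,0.113,0,0.003,-0.005,1]
  ]
}}

```text
clock: 1.82
position: [0.5235, 0.2489, 0.051]
ee_rot: [0.714, 0.7, -0.003, -0.003]
ft_force: [-1.1, -0.1, -0.5]
grip_width: 1.0
grasp_force: 0.0
```

Request:
{"api": "jog_arm", "payload": {
  "increments": [
    [0,0,0,0,0,0,1],
    [0,0,0,0,0,0,1],
    [0,0,0,0,0,0,1]
  ]
}}

```text
clock: 2.07
position: [0.5288, 0.2494, 0.0587]
ee_rot: [0.716, 0.698, 0.003, -0.001]
ft_force: [0.5, -0.2, 0.6]
grip_width: 0.996
grasp_force: 0.0
```

Request:
{"api": "jog_arm", "payload": {
  "increments": [
    [0,-0.002,0,0,0,0,1],
    [0,-0.004,0,0,0,0,1],
    [0,-0.006,0,0,0,0,1]
  ]
}}

```text
clock: 2.32
position: [0.5219, 0.2485, 0.0572]
ee_rot: [0.716, 0.698, 0.002, -0.001]
ft_force: [-0.1, 0.2, 1.3]
grip_width: 1.001
grasp_force: 0.0
```

Request:
{"api": "jog_arm", "payload": {
  "increments": [
    [0,-0.002,0,0,0,0,1],
    [0,-0.004,0,0,0,0,1],
    [0,-0.006,0,0,0,0,1]
  ]
}}

```text
clock: 2.57
position: [0.5165, 0.2486, 0.057]
ee_rot: [0.716, 0.698, 0.002, -0.001]
ft_force: [5.2, 1.5, 0.3]
grip_width: 1.002
grasp_force: 2.3
```

Request:
{"api": "jog_arm", "payload": {
  "increments": [
    [0,-0.002,0,0,0,0,1],
    [0,-0.004,0,0,0,0,1]
  ]
}}

```text
clock: 2.73
position: [0.5125, 0.2488, 0.0569]
ee_rot: [0.716, 0.698, 0.002, -0.001]
ft_force: [5.3, 1.1, 2.8]
grip_width: 1.005
grasp_force: 2.7
```

Request:
{"api": "jog_arm", "payload": {
  "increments": [
    [0,-0.002,0,0,0,0,1],
    [0,-0.004,0,0,0,0,1]
  ]
}}

```text
clock: 2.9
position: [0.5087, 0.2487, 0.057]
ee_rot: [0.716, 0.698, 0.002, -0.001]
ft_force: [5.5, -0.2, 2.4]
grip_width: 0.997
grasp_force: 2.9
```

Request:
{"api": "jog_arm", "payload": {
  "increments": [
    [0,-0.002,0,0,0,0,1],
    [0,-0.004,0,0,0,0,1]
  ]
}}

```text
clock: 3.07
position: [0.5047, 0.2486, 0.057]
ee_rot: [0.716, 0.698, 0.002, -0.0]
ft_force: [5.8, 0.7, 2.0]
grip_width: 1.001
grasp_force: 2.9
```

Steady at about 5.5 N, which suggests the left box is the packed one. I'll back off, rise and nudge the right box.

```bash
python3 -c "
from h import *
st(); plan([(.514,.2486,.058,-1.8),(.514,.2486,.16,-1.8),(.481,-.17,.16,-15.9),(.481,-.17,.057,-15.9)])"
```

```text
t 3.07 p [504.7 248.6  57. ] tray [-159.6  210.1] yaw -1.5 F [5.84 0.75 1.99] w 1.00 gf 2.9
(0.514, 0.2486, 0.058, -1.8) [0.0002, 0.0093, -0.001, 0.002, -0.004, 0.005]
(0.514, 0.2486, 0.16, -1.8) [-0.0, -0.0, -0.102, 0.0, 0.0, 0.0]
  via [-0.1398, -0.0066, 0.0, 0.0, 0.0, 0.082]
  via [-0.1399, 0.0048, 0.0001, 0.0, 0.0, 0.082]
(0.481, -0.17, 0.16, -15.9) [-0.139, 0.0163, -0.0, 0.0, 0.0, 0.082]
(0.481, -0.17, 0.057, -15.9) [-0.0, -0.0, 0.103, 0.0, 0.0, 0.0]
```

Request:
{"api": "jog_arm", "payload": {
  "increments": [
    [0,0.009,0,0.002,-0.004,0.005,1],
    [0,0.009,0,0.002,-0.004,0.005,1],
    [0,0.009,-0.03,0.002,-0.004,0.005,1],
    [0,0.009,-0.07,0.002,-0.004,0.005,1],
    [0,0.009,-0.103,0.002,-0.004,0.005,1]
  ]
}}

```text
clock: 3.48
position: [0.5123, 0.2477, 0.1604]
ee_rot: [0.718, 0.696, -0.002, -0.001]
ft_force: [0.4, 0.4, 0.5]
grip_width: 1.0
grasp_force: 0.0
```

Request:
{"api": "jog_arm", "payload": {
  "increments": [
    [-0.14,-0.0066,0,0,0,0.082,1],
    [-0.14,-0.0066,0,0,0,0.082,1],
    [-0.14,-0.0066,0,0,0,0.082,1],
    [-0.14,-0.0066,0,0,0,0.082,1],
    [-0.14,-0.0066,0,0,0,0.082,1]
  ]
}}

```text
clock: 3.9
position: [0.5014, 0.1033, 0.1593]
ee_rot: [0.748, 0.664, -0.002, -0.0]
ft_force: [0.4, 0.4, -0.6]
grip_width: 1.0
grasp_force: 0.0
```

Request:
{"api": "jog_arm", "payload": {
  "increments": [
    [-0.14,0.0048,0,0,0,0.082,1],
    [-0.14,0.0048,0,0,0,0.082,1],
    [-0.14,0.0048,0,0,0,0.082,1],
    [-0.14,0.0048,0,0,0,0.082,1],
    [-0.14,0.0048,0,0,0,0.082,1]
  ]
}}

```text
clock: 4.32
position: [0.4901, -0.0353, 0.1595]
ee_rot: [0.774, 0.633, -0.002, -0.0]
ft_force: [-0.3, 0.7, -0.6]
grip_width: 0.997
grasp_force: 0.0
```

Request:
{"api": "jog_arm", "payload": {
  "increments": [
    [-0.139,0.0163,0,0,0,0.082,1],
    [-0.139,0.0163,0,0,0,0.082,1],
    [-0.139,0.0163,0,0,0,0.082,1],
    [-0.139,0.0163,0,0,0,0.082,1],
    [-0.139,0.0163,0,0,0,0.082,1]
  ]
}}

```text
clock: 4.73
position: [0.4791, -0.1742, 0.1597]
ee_rot: [0.799, 0.601, -0.002, -0.0]
ft_force: [-0.3, -0.3, -0.6]
grip_width: 1.003
grasp_force: 0.0
```

Request:
{"api": "jog_arm", "payload": {
  "increments": [
    [0,0,0,0,0,0,1],
    [0,0,0,0,0,0,1],
    [0,0,0,0,0,0,1]
  ]
}}

```text
clock: 4.98
position: [0.4803, -0.1688, 0.1595]
ee_rot: [0.797, 0.604, -0.001, -0.001]
ft_force: [-0.0, -0.2, -0.7]
grip_width: 1.0
grasp_force: 0.0
```

```bash
python3 -c "
from h import *
st(); plan([(.481,-.17,.057,-15.9)])
c=optics.camera('top'); boxes(c,{'L':(205,265,215,270)})"
```

```text
t 4.98 p [ 480.3 -168.8  159.5] tray [-146.8 -207.8] yaw -15.7 F [-0.02 -0.23 -0.68] w 1.00 gf 0.0
(0.481, -0.17, 0.057, -15.9) [-0.0009, 0.0012, 0.1025, -0.002, 0.001, 0.003]
L n789 c 515.0 241.3 size 90.9 64.8 ang 89.0 z 0.0748
```

Request:
{"api": "jog_arm", "payload": {
  "increments": [
    [-0.001,0.001,0.03,0,0,0.003,1],
    [-0.001,0.001,0.06,0,0,0.003,1],
    [-0.001,0.001,0.09,0,0,0.003,1],
    [-0.001,0.001,0.1025,0,0,0.003,1],
    [-0.001,0.001,0.1025,0,0,0.003,1]
  ]
}}

```text
clock: 5.45
position: [0.4786, -0.1704, 0.0543]
ee_rot: [0.798, 0.602, -0.003, -0.002]
ft_force: [-0.8, 1.4, 1.1]
grip_width: 1.002
grasp_force: 0.0
```

Request:
{"api": "jog_arm", "payload": {
  "increments": [
    [0,0,0,0,0,0,1],
    [0,0,0,0,0,0,1],
    [0,0,0,0,0,0,1]
  ]
}}

```text
clock: 5.7
position: [0.4814, -0.172, 0.0586]
ee_rot: [0.799, 0.602, -0.0, 0.0]
ft_force: [0.1, -0.2, 0.3]
grip_width: 1.001
grasp_force: 0.0
```

Request:
{"api": "jog_arm", "payload": {
  "increments": [
    [0,0.002,0,0,0,0,1],
    [0,0.004,0,0,0,0,1],
    [0,0.006,0,0,0,0,1]
  ]
}}

```text
clock: 5.95
position: [0.4868, -0.1738, 0.0578]
ee_rot: [0.799, 0.602, -0.001, 0.0]
ft_force: [-0.6, 0.2, 0.5]
grip_width: 0.999
grasp_force: 0.0
```

Request:
{"api": "jog_arm", "payload": {
  "increments": [
    [0,0.002,0,0,0,0,1],
    [0,0.004,0,0,0,0,1],
    [0,0.006,0,0,0,0,1]
  ]
}}

```text
clock: 6.2
position: [0.4918, -0.1754, 0.0572]
ee_rot: [0.799, 0.602, -0.001, -0.001]
ft_force: [-2.1, 0.3, 2.2]
grip_width: 1.0
grasp_force: 0.9
```

Request:
{"api": "jog_arm", "payload": {
  "increments": [
    [0,0.002,0,0,0,0,1],
    [0,0.004,0,0,0,0,1],
    [0,0.006,0,0,0,0,1]
  ]
}}

```text
clock: 6.45
position: [0.4977, -0.1771, 0.0572]
ee_rot: [0.799, 0.602, -0.001, -0.0]
ft_force: [-1.8, 1.1, 2.2]
grip_width: 1.0
grasp_force: 0.9
```

Request:
{"api": "jog_arm", "payload": {
  "increments": [
    [0,0.002,0,0,0,0,1],
    [0,0.004,0,0,0,0,1]
  ]
}}

```text
clock: 6.62
position: [0.5017, -0.1782, 0.0571]
ee_rot: [0.799, 0.602, -0.001, -0.0]
ft_force: [-1.4, 0.7, 1.3]
grip_width: 0.999
grasp_force: 0.9
```

Request:
{"api": "jog_arm", "payload": {
  "increments": [
    [0,0.002,0,0,0,0,1],
    [0,0.004,0,0,0,0,1]
  ]
}}

```text
clock: 6.78
position: [0.5055, -0.1793, 0.0572]
ee_rot: [0.799, 0.602, -0.001, -0.0]
ft_force: [-1.1, 0.5, 0.8]
grip_width: 1.001
grasp_force: 0.9
```

```bash
python3 -c "
from h import *
st(); c=optics.camera('side');W=cloud(c); 
print([(v,np.round(W[v,255]*1000)) for v in (228,240)])"
```

```text
t 6.78 p [ 505.5 -179.3   57.2] tray [-120.7 -216.1] yaw -16.0 F [-1.08  0.52  0.85] w 1.00 gf 0.9
[(228, array([ 476., -153.,   74.])), (240, array([ 477., -197.,   76.]))]
```

Pushing the right box takes only about 1.5 N (pad 0.9 N against 2.9 N), so the left box is the packed one. I'll go back and hold it lightly, then drag it along the counter to the tray's centreline.

```bash
python3 -c "
from h import *
st(); plan([(.496,-.1765,.058,-16),(.496,-.1765,.16,-16),(.5145,.2413,.16,-1.5),(.5145,.2413,.057,-1.5)])
print(t2w(-135,0),w2t((.515,.2413)))"
```

```text
t 6.83 p [ 505.9 -179.4   57.2] tray [-120.4 -216.2] yaw -16.0 F [-0.78  0.67 -1.08] w 1.00 gf 0.3
(0.496, -0.1765, 0.058, -16) [0.0001, -0.0103, -0.0008, -0.001, 0.001, -0.001]
(0.496, -0.1765, 0.16, -16) [-0.0001, -0.0, -0.102, -0.0, 0.0, 0.0]
  via [0.1356, -0.0324, -0.0, -0.0, 0.0, -0.084]
  via [0.1378, -0.021, -0.0001, -0.0, 0.0, -0.085]
(0.5145, 0.2413, 0.16, -1.5) [0.1391, -0.0091, -0.0, -0.0, 0.0, -0.084]
(0.5145, 0.2413, 0.057, -1.5) [0.0001, -0.0, 0.103, -0.0, 0.0, 0.0]
[0.51053446 0.03720073] [-148.69539606  203.68821564]
```

Request:
{"api": "jog_arm", "payload": {
  "increments": [
    [0,-0.01,-0.001,0,0,0,1],
    [0,-0.01,-0.001,0,0,0,1],
    [0,-0.01,-0.03,0,0,0,1],
    [0,-0.01,-0.07,0,0,0,1],
    [0,-0.01,-0.103,0,0,0,1]
  ]
}}

```text
clock: 7.25
position: [0.4961, -0.1768, 0.162]
ee_rot: [0.799, 0.601, -0.001, 0.0]
ft_force: [0.9, 0.1, 0.5]
grip_width: 1.0
grasp_force: 0.0
```

Request:
{"api": "jog_arm", "payload": {
  "increments": [
    [0.1356,-0.0324,0,0,0,-0.084,1],
    [0.1356,-0.0324,0,0,0,-0.084,1],
    [0.1356,-0.0324,0,0,0,-0.084,1],
    [0.1356,-0.0324,0,0,0,-0.084,1],
    [0.1356,-0.0324,0,0,0,-0.084,1]
  ]
}}

```text
clock: 7.67
position: [0.503, -0.032, 0.1603]
ee_rot: [0.771, 0.637, -0.0, -0.001]
ft_force: [-0.8, 0.1, 0.6]
grip_width: 1.0
grasp_force: 0.0
```

Request:
{"api": "jog_arm", "payload": {
  "increments": [
    [0.1378,-0.021,0,0,0,-0.085,1],
    [0.1378,-0.021,0,0,0,-0.085,1],
    [0.1378,-0.021,0,0,0,-0.085,1],
    [0.1378,-0.021,0,0,0,-0.085,1],
    [0.1378,-0.021,0,0,0,-0.085,1]
  ]
}}

```text
clock: 8.08
position: [0.5087, 0.1066, 0.1599]
ee_rot: [0.743, 0.669, -0.0, -0.001]
ft_force: [-0.3, 0.1, 0.8]
grip_width: 0.996
grasp_force: 0.0
```

Request:
{"api": "jog_arm", "payload": {
  "increments": [
    [0.139,-0.009,0,0,0,-0.084,1],
    [0.139,-0.009,0,0,0,-0.084,1],
    [0.139,-0.009,0,0,0,-0.084,1],
    [0.139,-0.009,0,0,0,-0.084,1],
    [0.139,-0.009,0,0,0,-0.084,1]
  ]
}}

```text
clock: 8.5
position: [0.5147, 0.2453, 0.1595]
ee_rot: [0.715, 0.699, -0.001, -0.001]
ft_force: [-0.2, -0.1, -1.0]
grip_width: 1.001
grasp_force: 0.0
```

Request:
{"api": "jog_arm", "payload": {
  "increments": [
    [0,0,0,0,0,0,1],
    [0,0,0,0,0,0,1],
    [0,0,0,0,0,0,1]
  ]
}}

```text
clock: 8.75
position: [0.5156, 0.2392, 0.1599]
ee_rot: [0.718, 0.696, -0.001, -0.0]
ft_force: [0.4, 0.3, -0.5]
grip_width: 1.0
grasp_force: 0.0
```

Request:
{"api": "jog_arm", "payload": {
  "increments": [
    [0,0,0.03,0,0,0,1],
    [0,0,0.06,0,0,0,1],
    [0,0,0.09,0,0,0,1],
    [0,0,0.103,0,0,0,1],
    [0,0,0.103,0,0,0,1]
  ]
}}

```text
clock: 9.17
position: [0.5133, 0.2391, 0.0542]
ee_rot: [0.717, 0.697, -0.004, -0.001]
ft_force: [-1.1, 0.3, 0.1]
grip_width: 1.006
grasp_force: 0.0
```

Request:
{"api": "jog_arm", "payload": {
  "increments": [
    [0,0,0,0,0,0,1],
    [0,0,0,0,0,0,1],
    [0,0,0,0,0,0,1]
  ]
}}

```text
clock: 9.42
position: [0.5159, 0.2415, 0.0588]
ee_rot: [0.717, 0.697, 0.0, -0.0]
ft_force: [-0.2, -0.3, -0.5]
grip_width: 1.002
grasp_force: 0.0
```

```bash
python3 -c "
from h import *
st()"
```

```text
t 9.42 p [515.9 241.5  58.8] tray [-147.8  204. ] yaw -1.6 F [-0.16 -0.3  -0.5 ] w 1.00 gf 0.0
```

Now I'll close on the box. An opening of 0.45 is narrower than the box.

Request:
{"api": "jog_arm", "payload": {
  "increments": [
    [0,0,0,0,0,0,0.3],
    [0,0,0,0,0,0,0.3],
    [0,0,0,0,0,0,0.3],
    [0,0,0,0,0,0,0.3],
    [0,0,0,0,0,0,0.3]
  ],
  "grip_force": 25
}}

```text
clock: 9.83
position: [0.515, 0.2416, 0.058]
ee_rot: [0.717, 0.698, -0.0, -0.001]
ft_force: [-4.1, -0.8, 7.6]
grip_width: 0.764
grasp_force: 28.5
```

```bash
python3 -c "
from h import *
st(); plan([(.5105,.0372,.057,-5.1)])"
```

```text
t 9.83 p [515.  241.6  58. ] tray [-148.7  204. ] yaw -1.5 F [-4.05 -0.75  7.61] w 0.76 gf 28.5
  via [-0.1022, 0.0005, 0.0005, -0.001, -0.0, 0.031]
(0.5105, 0.0372, 0.057, -5.1) [-0.1022, 0.0037, 0.0005, -0.0, -0.0, 0.031]
```

Request:
{"api": "jog_arm", "payload": {
  "increments": [
    [-0.003,0,0,0,0,0.003,0.3],
    [-0.01,0,0,0,0,0.006,0.3],
    [-0.02,0,0,0,0,0.009,0.3],
    [-0.032,0,0,0,0,0.012,0.3],
    [-0.044,0,0,0,0,0.016,0.3]
  ]
}}

```text
clock: 10.25
position: [0.5143, 0.1987, 0.058]
ee_rot: [0.722, 0.692, 0.001, -0.001]
ft_force: [1.0, 5.2, 3.0]
grip_width: 0.768
grasp_force: 29.6
```

Request:
{"api": "jog_arm", "payload": {
  "increments": [
    [-0.012,0,0,0,0,0.003,0.3],
    [-0.024,0,0,0,0,0.006,0.3],
    [-0.036,0,0,0,0,0.009,0.3],
    [-0.048,0.001,0,0,0,0.012,0.3],
    [-0.06,0.001,0,0,0,0.016,0.3]
  ]
}}

```text
clock: 10.67
position: [0.5128, 0.1383, 0.058]
ee_rot: [0.727, 0.686, 0.001, -0.0]
ft_force: [0.4, 5.6, 3.3]
grip_width: 0.769
grasp_force: 29.6
```

Request:
{"api": "jog_arm", "payload": {
  "increments": [
    [-0.012,0,0,0,0,0.003,0.3],
    [-0.024,0.001,0,0,0,0.006,0.3],
    [-0.036,0.001,0,0,0,0.009,0.3],
    [-0.048,0.002,0,0,0,0.012,0.3],
    [-0.06,0.002,0,0,0,0.016,0.3]
  ]
}}

```text
clock: 11.08
position: [0.5114, 0.0782, 0.058]
ee_rot: [0.733, 0.68, 0.001, -0.0]
ft_force: [1.8, 5.1, 3.4]
grip_width: 0.772
grasp_force: 29.6
```

```bash
python3 -c "
from h import *
st(); plan([(.5105,.0372,.057,-5.1)])"
```

```text
t 11.08 p [511.4  78.2  58. ] tray [-137.8   40.9] yaw -4.2 F [1.75 5.13 3.4 ] w 0.77 gf 29.6
(0.5105, 0.0372, 0.057, -5.1) [-0.0409, 0.0022, 0.001, 0.0, -0.001, 0.015]
```

Request:
{"api": "jog_arm", "payload": {
  "increments": [
    [-0.011,0,0,0,0,0.004,0.3],
    [-0.021,0.001,0,0,0,0.008,0.3],
    [-0.031,0.001,0,0,0,0.012,0.3],
    [-0.038,0.002,0,0,0,0.015,0.3],
    [-0.041,0.002,0,0,0,0.015,0.3]
  ]
}}

```text
clock: 11.5
position: [0.5103, 0.0363, 0.058]
ee_rot: [0.738, 0.674, 0.0, -0.0]
ft_force: [1.1, 6.9, 5.7]
grip_width: 0.773
grasp_force: 29.8
```

Request:
{"api": "jog_arm", "payload": {
  "increments": [
    [0,0,0,0,0,0,1],
    [0,0,0,0,0,0,1],
    [0,0,0,0,0,0,1],
    [0,0,0,0,0,0,1]
  ]
}}

```text
clock: 11.83
position: [0.5092, 0.0361, 0.0568]
ee_rot: [0.738, 0.675, -0.001, -0.0]
ft_force: [-0.6, 0.4, 0.7]
grip_width: 1.004
grasp_force: 0.0
```

Request:
{"api": "jog_arm", "payload": {
  "increments": [
    [0,0,-0.02,0,0,0,1],
    [0,0,-0.05,0,0,0,1],
    [0,0,-0.08,0,0,0,1],
    [0,0,-0.1,0,0,0,1],
    [0,0,-0.1,0,0,0,1]
  ]
}}

```text
clock: 12.25
position: [0.5117, 0.0365, 0.1611]
ee_rot: [0.738, 0.675, 0.002, 0.001]
ft_force: [0.2, -0.6, -1.1]
grip_width: 1.0
grasp_force: 0.0
```

```bash
python3 -c "
from h import *
st(); 
# behind the box, tool y along tray y (+-90 from tray x)
p=t2w(-205,0);print(p)
for y in(-95.1,84.9): plan([(*p,.157,y),(*p,.052,y)])"
```

```text
t 12.25 p [511.7  36.5 161.1] tray [-133.8   -0.6] yaw -5.2 F [ 0.2  -0.57 -1.07] w 1.00 gf 0.0
[0.44081158 0.04342333]
  via [0.0002, -0.0237, 0.0013, 0.001, -0.001, 0.523]
  via [-0.0117, -0.0207, 0.0013, 0.0, -0.001, 0.524]
(np.float64(0.44081158159079226), np.float64(0.04342333085762051), 0.157, -95.1) [-0.0205, -0.012, 0.0013, 0.001, -0.002, 0.523]
(np.float64(0.44081158159079226), np.float64(0.04342333085762051), 0.052, -95.1) [0.0, 0.0, 0.105, -0.0, 0.0, -0.0]
  via [0.0002, -0.0237, 0.0013, 0.001, 0.001, -0.524]
  via [0.012, -0.0205, 0.0013, 0.002, 0.001, -0.524]
(np.float64(0.44081158159079226), np.float64(0.04342333085762051), 0.157, 84.9) [0.0207, -0.0117, 0.0013, 0.001, 0.0, -0.524]
(np.float64(0.44081158159079226), np.float64(0.04342333085762051), 0.052, 84.9) [0.0, -0.0, 0.105, 0.0, 0.0, 0.0]
```

Request:
{"api": "jog_arm", "payload": {
  "increments": [
    [0,-0.024,0,0.001,0.001,-0.524,-0.3],
    [0,-0.024,0,0.001,0.001,-0.524,-0.3],
    [0,-0.024,0,0.001,0.001,-0.524,-0.3],
    [0,-0.024,0,0.001,0.001,-0.524,-0.3],
    [0,-0.024,0,0.001,0.001,-0.524,-0.3]
  ]
}}

```text
clock: 12.67
position: [0.4853, 0.0384, 0.1565]
ee_rot: [0.536, 0.844, -0.001, -0.002]
ft_force: [0.3, 0.0, -0.2]
grip_width: 0.35
grasp_force: 0.0
```

Request:
{"api": "jog_arm", "payload": {
  "increments": [
    [0.012,-0.0205,0,0.001,0.001,-0.524,-0.3],
    [0.012,-0.0205,0,0.001,0.001,-0.524,-0.3],
    [0.012,-0.0205,0,0.001,0.001,-0.524,-0.3],
    [0.012,-0.0205,0,0.001,0.001,-0.524,-0.3],
    [0.012,-0.0205,0,0.001,0.001,-0.524,-0.3]
  ]
}}

```text
clock: 13.08
position: [0.4618, 0.0406, 0.1567]
ee_rot: [0.3, 0.954, -0.001, -0.002]
ft_force: [-0.0, 0.2, -1.0]
grip_width: 0.347
grasp_force: 0.0
```

Request:
{"api": "jog_arm", "payload": {
  "increments": [
    [0.0207,-0.0117,0,0.001,0,-0.524,-0.3],
    [0.0207,-0.0117,0,0.001,0,-0.524,-0.3],
    [0.0207,-0.0117,0,0.001,0,-0.524,-0.3],
    [0.0207,-0.0117,0,0.001,0,-0.524,-0.3],
    [0.0207,-0.0117,0,0.001,0,-0.524,-0.3]
  ]
}}

```text
clock: 13.5
position: [0.4382, 0.043, 0.157]
ee_rot: [0.044, 0.999, -0.001, -0.003]
ft_force: [1.3, -0.5, 0.0]
grip_width: 0.352
grasp_force: 0.0
```

Request:
{"api": "jog_arm", "payload": {
  "increments": [
    [0,0,0,0,0,0,-0.3],
    [0,0,0,0,0,0,-0.3],
    [0,0,0,0,0,0,-0.3]
  ]
}}

```text
clock: 13.75
position: [0.4383, 0.0429, 0.1571]
ee_rot: [0.047, 0.999, -0.001, -0.003]
ft_force: [0.1, 1.0, -0.6]
grip_width: 0.353
grasp_force: 0.0
```

```bash
python3 -c "
from h import *
st(); p=t2w(-205,0);plan([(*p,.052,84.9)])
c=optics.camera('top');W=cloud(c)
cv2.imwrite('pics/t2.png',cv2.resize(c['color'][160:290,230:400],None,fx=4,fy=4)[:,:,::-1])
P=W[215:275,270:350].reshape(-1,3);P=P[(abs(P[:,2]-.075)<.007)];print(rect(P))"
```

```text
t 13.75 p [438.3  42.9 157.1] tray [-207.4   -0.7] yaw 84.7 F [ 0.06  1.04 -0.56] w 0.35 gf 0.0
(np.float64(0.44081158159079226), np.float64(0.04342333085762051), 0.052, 84.9) [-0.0029, 0.0009, 0.1051, -0.001, -0.005, -0.004]
n777 c 511.6 36.6 size 91.5 67.5 ang 84.6 z 0.0746
```

View pics/t2.png

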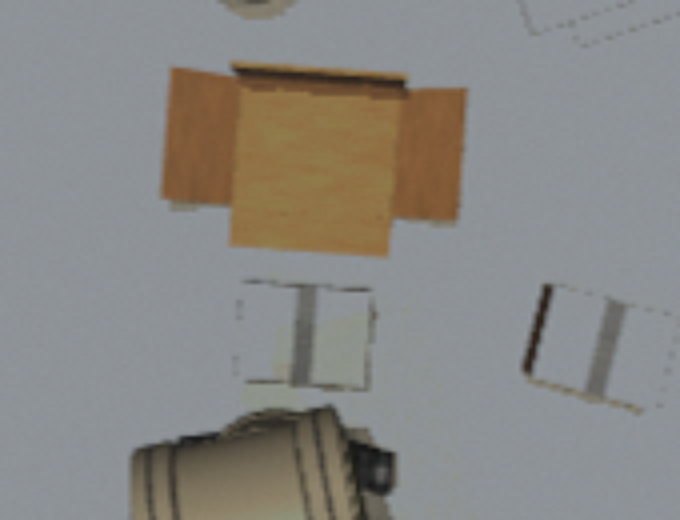

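The box top is centred ahead of the tray mouth, at crop (306,335) against a mouth centre of about (309,250), and it is square. Next I'll lower behind it and push.

Request:
{"api": "jog_arm", "payload": {
  "increments": [
    [-0.003,0.001,0.025,0,-0.005,-0.004,-0.3],
    [-0.003,0.001,0.055,0,-0.005,-0.004,-0.3],
    [-0.003,0.001,0.085,0,-0.005,-0.004,-0.3],
    [-0.003,0.001,0.105,0,-0.005,-0.004,-0.3],
    [-0.003,0.001,0.105,0,-0.005,-0.004,-0.3]
  ]
}}

```text
clock: 14.22
position: [0.4384, 0.043, 0.0488]
ee_rot: [0.043, 0.999, -0.002, -0.003]
ft_force: [-0.5, 0.1, -0.0]
grip_width: 0.349
grasp_force: 0.0
```

Request:
{"api": "jog_arm", "payload": {
  "increments": [
    [-0.004,0,0,0,0,0,-0.3],
    [-0.01,0,0,0,0,0,-0.3],
    [-0.017,0,0,0,0,0,-0.3],
    [-0.024,0,0,0,0,0,-0.3],
    [-0.031,0,0,0,0,0,-0.3]
  ]
}}

```text
clock: 14.63
position: [0.4724, 0.0411, 0.0529]
ee_rot: [0.042, 0.999, -0.0, -0.0]
ft_force: [-7.1, 0.1, 3.7]
grip_width: 0.352
grasp_force: 0.2
```

Request:
{"api": "jog_arm", "payload": {
  "increments": [
    [-0.006,0,0,0,0,0,-0.3],
    [-0.012,0,0,0,0,0,-0.3],
    [-0.018,0,0,0,0,0,-0.3]
  ]
}}

```text
clock: 14.88
position: [0.4897, 0.0396, 0.0525]
ee_rot: [0.042, 0.999, -0.001, -0.001]
ft_force: [-5.8, -0.2, 2.2]
grip_width: 0.35
grasp_force: 0.4
```

```bash
python3 -c "
from h import *
st(); p=t2w(-27,0);plan([(*p,.052,84.9)])"
```

```text
t 14.88 p [489.7  39.6  52.5] tray [-155.9    0.5] yaw 85.1 F [-5.78 -0.24  2.2 ] w 0.35 gf 0.4
(np.float64(0.6181068912339093), np.float64(0.02760014601539392), 0.052, 84.9) [-0.1289, -0.001, 0.0003, -0.001, -0.002, 0.004]
```

Request:
{"api": "jog_arm", "payload": {
  "increments": [
    [-0.007,0,0,0,0,0,-0.3],
    [-0.014,0,0,0,0,0,-0.3],
    [-0.021,0,0,0,0,0,-0.3],
    [-0.028,0,0,0,0,0,-0.3],
    [-0.035,0,0,0,0,0,-0.3]
  ]
}}

```text
clock: 15.3
position: [0.5241, 0.0366, 0.0523]
ee_rot: [0.042, 0.999, -0.001, -0.001]
ft_force: [-4.8, 0.5, 1.0]
grip_width: 0.35
grasp_force: 0.3
```

Request:
{"api": "jog_arm", "payload": {
  "increments": [
    [-0.007,0,0,0,0,0,-0.3],
    [-0.014,0,0,0,0,0,-0.3],
    [-0.021,0,0,0,0,0,-0.3],
    [-0.028,0,0,0,0,0,-0.3],
    [-0.035,0,0,0,0,0,-0.3]
  ]
}}

```text
clock: 15.72
position: [0.5601, 0.0335, 0.0522]
ee_rot: [0.042, 0.999, -0.001, -0.0]
ft_force: [-4.5, 0.6, -1.3]
grip_width: 0.348
grasp_force: 1.1
```

Request:
{"api": "jog_arm", "payload": {
  "increments": [
    [-0.007,0,0,0,0,0,-0.3],
    [-0.014,0,0,0,0,0,-0.3],
    [-0.021,0,0,0,0,0,-0.3],
    [-0.028,0,0,0,0,0,-0.3],
    [-0.035,0,0,0,0,0,-0.3]
  ]
}}

```text
clock: 16.13
position: [0.595, 0.0305, 0.0522]
ee_rot: [0.042, 0.999, -0.001, 0.0]
ft_force: [-3.4, 0.6, -0.9]
grip_width: 0.348
grasp_force: 1.2
```

```bash
python3 -c "
from h import *
st(); p=t2w(-27,0);plan([(*p,.052,84.9)])
c=optics.camera('top');W=cloud(c)
P=W[165:235,280:340].reshape(-1,3);P=P[(abs(P[:,2]-.078)<.008)];print(rect(P))
cv2.imwrite('pics/t3.png',cv2.resize(c['color'][160:290,230:400],None,fx=4,fy=4)[:,:,::-1])"
```

```text
t 16.13 p [595.   30.5  52.2] tray [-50.2   0.8] yaw 85.1 F [-3.37  0.57 -0.94] w 0.35 gf 1.2
(np.float64(0.6181068912339093), np.float64(0.02760014601539392), 0.052, 84.9) [-0.0232, -0.0009, 0.0002, -0.001, 0.0, 0.004]
n146 c 681.8 26.9 size 113.6 37.6 ang 83.4 z 0.0766
```

View pics/t3.png

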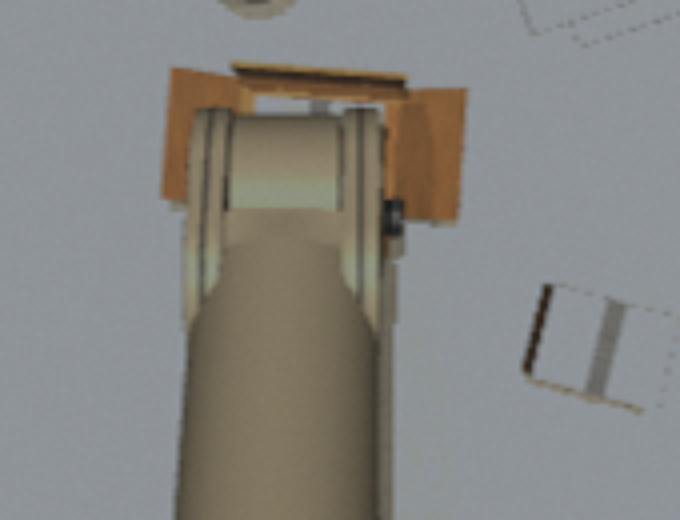

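The box front is about 20 mm short of the wall: the white top starts at crop row 97 and the wall top is at row 68. I'll finish slowly and watch the force.

Request:
{"api": "jog_arm", "payload": {
  "increments": [
    [-0.004,0,0,0,0,0,-0.3],
    [-0.008,0,0,0,0,0,-0.3],
    [-0.012,0,0,0,0,0,-0.3],
    [-0.015,0,0,0,0,0,-0.3],
    [-0.017,0,0,0,0,0,-0.3]
  ]
}}

```text
clock: 16.6
position: [0.6116, 0.0291, 0.0523]
ee_rot: [0.042, 0.999, -0.001, 0.0]
ft_force: [-5.6, 0.3, 0.1]
grip_width: 0.354
grasp_force: 0.6
```

Request:
{"api": "jog_arm", "payload": {
  "increments": [
    [-0.0015,0,0,0,0,0,-0.3],
    [-0.003,0,0,0,0,0,-0.3]
  ]
}}

```text
clock: 16.77
position: [0.6143, 0.0289, 0.0523]
ee_rot: [0.042, 0.999, -0.001, -0.0]
ft_force: [-5.6, 0.5, 1.5]
grip_width: 0.352
grasp_force: 0.4
```

Request:
{"api": "jog_arm", "payload": {
  "increments": [
    [-0.001,0,0,0,0,0,-0.3],
    [-0.002,0,0,0,0,0,-0.3]
  ]
}}

```text
clock: 16.93
position: [0.6157, 0.0289, 0.0521]
ee_rot: [0.042, 0.999, -0.001, -0.001]
ft_force: [-11.8, 1.1, 3.4]
grip_width: 0.352
grasp_force: 0.0
```

Request:
{"api": "jog_arm", "payload": {
  "increments": [
    [-0.001,0,0,0,0,0,-0.3],
    [-0.002,0,0,0,0,0,-0.3]
  ]
}}

```text
clock: 17.1
position: [0.6158, 0.029, 0.0515]
ee_rot: [0.042, 0.999, -0.0, -0.003]
ft_force: [-20.7, 2.2, 8.4]
grip_width: 0.349
grasp_force: 0.0
```

Request:
{"api": "jog_arm", "payload": {
  "increments": [
    [-0.001,0,0,0,0,0,-0.3],
    [-0.001,0,0,0,0,0,-0.3],
    [-0.001,0,0,0,0,0,-0.3]
  ]
}}

```text
clock: 17.35
position: [0.6157, 0.029, 0.0512]
ee_rot: [0.042, 0.999, -0.0, -0.004]
ft_force: [-21.5, 3.2, 9.0]
grip_width: 0.352
grasp_force: 0.0
```

```bash
python3 -c "
from h import *
st()"
```

```text
t 17.35 p [615.7  29.   51.2] tray [-29.5   1.2] yaw 85.1 F [-21.49   3.21   8.97] w 0.35 gf 0.0
```

The box is home: force rose to 21 N with no more motion. I'll retract, check it, and position for the left flap.

Request:
{"api": "jog_arm", "payload": {
  "increments": [
    [0.005,0,0,0,0,0,-0.3],
    [0.03,0,0,0,0,0,-0.3],
    [0.06,0,0,0,0,0,-0.3],
    [0.08,0,0,0,0,0,-0.3],
    [0.08,0,0,0,0,0,-0.3]
  ]
}}

```text
clock: 17.77
position: [0.5371, 0.0355, 0.0523]
ee_rot: [0.042, 0.999, -0.0, -0.0]
ft_force: [-0.3, 0.1, -0.6]
grip_width: 0.35
grasp_force: 0.0
```

Request:
{"api": "jog_arm", "payload": {
  "increments": [
    [0.02,0,-0.03,0,0,0,-1],
    [0.03,0,-0.06,0,0,0,-1],
    [0.04,0,-0.09,0,0,0,-1],
    [0.06,0,-0.12,0,0,0,-1],
    [0.06,0,-0.12,0,0,0,-1]
  ]
}}

```text
clock: 18.18
position: [0.4815, 0.0409, 0.1784]
ee_rot: [0.043, 0.999, 0.001, 0.005]
ft_force: [1.9, 0.9, -0.3]
grip_width: 0.002
grasp_force: 0.0
```

```bash
python3 -c "
from h import *
st(); p=t2w(0,155);plan([(*p,.172,-5.1),(*p,.05,-5.1)])
c=optics.camera('top');W=cloud(c)
P=W[165:235,285:337].reshape(-1,3);P=P[(abs(P[:,2]-.078)<.006)];print(rect(P))
cv2.imwrite('pics/t4.png',cv2.resize(c['color'][160:240,250:370],None,fx=5,fy=5)[:,:,::-1])"
```

```text
t 18.18 p [481.5  40.9 178.4] tray [-164.2    1.1] yaw 85.1 F [ 1.89  0.94 -0.27] w 0.00 gf 0.0
  via [-0.0549, 0.0511, 0.0028, 0.003, 0.002, 0.525]
  via [-0.0219, 0.0717, 0.0026, 0.003, 0.001, 0.525]
(np.float64(0.6587786160142984), np.float64(0.17958636513866927), 0.172, -5.1) [0.017, 0.0731, 0.0023, 0.004, 0.002, 0.524]
(np.float64(0.6587786160142984), np.float64(0.17958636513866927), 0.05, -5.1) [-0.0, 0.0, 0.122, -0.0, -0.0, 0.0]
n776 c 662.1 17.3 size 103.5 72.9 ang 85.2 z 0.0774
```

View pics/t4.png

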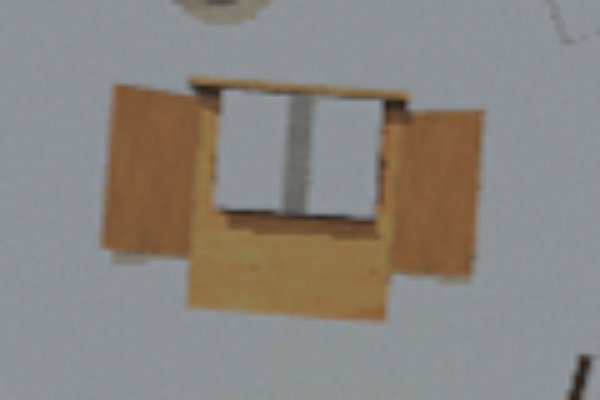

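The box is flush and square against the back wall (top at crop x 217–382, rows 88–217). Left flap next.

Request:
{"api": "jog_arm", "payload": {
  "increments": [
    [-0.055,0.051,0.003,0.003,0.002,0.525,-1],
    [-0.055,0.051,0.003,0.003,0.002,0.525,-1],
    [-0.055,0.051,0.003,0.003,0.002,0.525,-1],
    [-0.055,0.051,0.003,0.003,0.002,0.525,-1],
    [-0.055,0.051,0.003,0.003,0.002,0.525,-1]
  ]
}}

```text
clock: 18.65
position: [0.5398, 0.0867, 0.1681]
ee_rot: [0.303, 0.953, -0.003, -0.001]
ft_force: [0.6, -0.5, -0.6]
grip_width: -0.002
grasp_force: 0.0
```

Request:
{"api": "jog_arm", "payload": {
  "increments": [
    [-0.022,0.072,0.003,0.003,0.001,0.525,-1],
    [-0.022,0.072,0.003,0.003,0.001,0.525,-1],
    [-0.022,0.072,0.003,0.003,0.001,0.525,-1],
    [-0.022,0.072,0.003,0.003,0.001,0.525,-1],
    [-0.022,0.072,0.003,0.003,0.001,0.525,-1]
  ]
}}

```text
clock: 19.07
position: [0.5987, 0.133, 0.1649]
ee_rot: [0.539, 0.842, -0.004, -0.001]
ft_force: [0.4, -0.7, 0.6]
grip_width: -0.002
grasp_force: 0.0
```

Request:
{"api": "jog_arm", "payload": {
  "increments": [
    [0.017,0.073,0.002,0.004,0.002,0.524,-1],
    [0.017,0.073,0.002,0.004,0.002,0.524,-1],
    [0.017,0.073,0.002,0.004,0.002,0.524,-1],
    [0.017,0.073,0.002,0.004,0.002,0.524,-1],
    [0.017,0.073,0.002,0.004,0.002,0.524,-1]
  ]
}}

```text
clock: 19.48
position: [0.6575, 0.179, 0.1626]
ee_rot: [0.738, 0.675, -0.005, -0.002]
ft_force: [1.0, -0.1, -0.8]
grip_width: -0.003
grasp_force: 0.0
```

Request:
{"api": "jog_arm", "payload": {
  "increments": [
    [0,0,0,0,0,0,-1],
    [0,0,0,0,0,0,-1],
    [0,0,0,0,0,0,-1]
  ]
}}

```text
clock: 19.73
position: [0.6571, 0.1789, 0.1636]
ee_rot: [0.736, 0.677, -0.004, -0.002]
ft_force: [0.4, -0.3, 0.0]
grip_width: 0.003
grasp_force: 0.0
```

```bash
python3 -c "
from h import *
st(); plan([(*t2w(0,155),.048,-5.1),(*t2w(0,90),.048,-5.1)])"
```

```text
t 19.73 p [657.1 178.9 163.6] tray [ -1.6 154.2] yaw -4.8 F [ 0.41 -0.26  0.01] w 0.00 gf 0.0
(np.float64(0.6587786160142984), np.float64(0.17958636513866927), 0.048, -5.1) [0.0012, 0.0027, 0.1156, -0.009, 0.004, 0.005]
(np.float64(0.6530004867179797), np.float64(0.11484369588696926), 0.048, -5.1) [-0.065, -0.0, -0.0001, -0.0, -0.0, -0.0]
```

Request:
{"api": "jog_arm", "payload": {
  "increments": [
    [0.001,0.002,0.03,-0.009,0.004,0.005,-1],
    [0.001,0.002,0.06,-0.009,0.004,0.005,-1],
    [0.001,0.002,0.09,-0.009,0.004,0.005,-1],
    [0.001,0.002,0.115,-0.009,0.004,0.005,-1],
    [0.001,0.002,0.115,-0.009,0.004,0.005,-1]
  ]
}}

```text
clock: 20.15
position: [0.6548, 0.179, 0.043]
ee_rot: [0.738, 0.674, -0.004, -0.002]
ft_force: [-1.2, 0.6, -1.4]
grip_width: -0.0
grasp_force: 0.0
```

Request:
{"api": "jog_arm", "payload": {
  "increments": [
    [-0.004,0,0,0,0,0,-1],
    [-0.011,0,0,0,0,0,-1],
    [-0.02,0,0,0,0,0,-1],
    [-0.029,0,0,0,0,0,-1],
    [-0.038,0,0,0,0,0,-1]
  ]
}}

```text
clock: 20.57
position: [0.6554, 0.141, 0.05]
ee_rot: [0.739, 0.673, 0.001, 0.0]
ft_force: [1.4, 4.4, 3.3]
grip_width: 0.001
grasp_force: 2.2
```

Request:
{"api": "jog_arm", "payload": {
  "increments": [
    [-0.007,0,0,0,0,0,-1],
    [-0.014,0,0,0,0,0,-1],
    [-0.021,0,0,0,0,0,-1],
    [-0.027,0,0,0,0,0,-1],
    [-0.032,0,0,0,0,0,-1]
  ]
}}

```text
clock: 20.98
position: [0.6528, 0.1129, 0.0519]
ee_rot: [0.738, 0.674, 0.003, -0.001]
ft_force: [-12.8, 10.1, 35.5]
grip_width: -0.003
grasp_force: 2.8
```

```bash
python3 -c "
from h import *
st()"
```

```text
t 20.98 p [652.8 112.9  51.9] tray [-0.1 88. ] yaw -5.2 F [-12.78  10.07  35.49] w -0.00 gf 2.8
```

```bash
python3 -c "
from h import *
c=optics.camera('side')
cv2.imwrite('pics/s5.png',cv2.resize(c['color'][100:230,240:400],None,fx=5,fy=4.6)[:,:,::-1])"
```

```text
(no output)
```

View pics/s5.png

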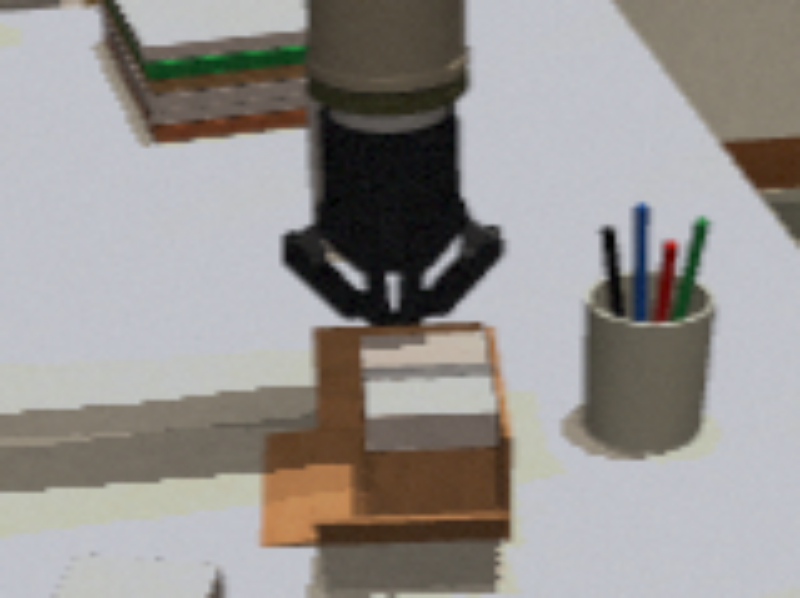

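The side view shows the left flap nearly up, with its top edge (row ~325) caught under the finger linkage. I'll back off a little, raise, and push with the tips only.

Request:
{"api": "jog_arm", "payload": {
  "increments": [
    [0.006,0,0,0,0,0,-1],
    [0.006,0,-0.01,0,0,0,-1],
    [0.006,0,-0.022,0,0,0,-1],
    [0.006,0,-0.022,0,0,0,-1],
    [0.006,0,-0.022,0,0,0,-1]
  ]
}}

```text
clock: 21.45
position: [0.6525, 0.1153, 0.0711]
ee_rot: [0.739, 0.673, 0.0, 0.0]
ft_force: [0.6, 0.5, -0.3]
grip_width: -0.001
grasp_force: 0.0
```

```bash
python3 -c "
from h import *
st();plan([(*t2w(0,73),.072,-5.1)])"
```

```text
t 21.45 p [652.5 115.3  71.1] tray [-0.6 90.4] yaw -5.4 F [ 0.58  0.45 -0.26] w -0.00 gf 0.0
(np.float64(0.6514892836712503), np.float64(0.09791099777498617), 0.072, -5.1) [-0.0174, 0.0007, -0.0009, 0.0, 0.0, -0.005]
```

Request:
{"api": "jog_arm", "payload": {
  "increments": [
    [-0.004,0,0,0,0,0,-1],
    [-0.007,0,0,0,0,0,-1],
    [-0.01,0,0,0,0,0,-1]
  ]
}}

```text
clock: 21.7
position: [0.6508, 0.1053, 0.0698]
ee_rot: [0.739, 0.673, -0.001, -0.0]
ft_force: [0.3, 0.7, 0.5]
grip_width: -0.002
grasp_force: 0.4
```

Request:
{"api": "jog_arm", "payload": {
  "increments": [
    [-0.002,0,0,0,0,0,-1],
    [-0.004,0,0,0,0,0,-1]
  ]
}}

```text
clock: 21.87
position: [0.6506, 0.1015, 0.07]
ee_rot: [0.739, 0.673, -0.001, -0.0]
ft_force: [0.2, 0.4, 0.1]
grip_width: 0.002
grasp_force: 0.3
```

Request:
{"api": "jog_arm", "payload": {
  "increments": [
    [-0.001,0,0,0,0,0,-1],
    [-0.003,0,0,0,0,0,-1]
  ]
}}

```text
clock: 22.03
position: [0.6504, 0.0995, 0.0701]
ee_rot: [0.739, 0.674, -0.0, -0.001]
ft_force: [-0.5, 7.6, -0.4]
grip_width: 0.003
grasp_force: 4.4
```

```bash
python3 -c "
from h import *
st();
c=optics.camera('side')
cv2.imwrite('pics/s6.png',cv2.resize(c['color'][100:230,240:400],None,fx=5,fy=4.6)[:,:,::-1])"
```

```text
t 22.03 p [650.4  99.5  70.1] tray [-1.2 74.5] yaw -5.3 F [-0.49  7.57 -0.44] w 0.00 gf 4.4
```

Request:
{"api": "jog_arm", "payload": {
  "increments": [
    [-0.001,0,0,0,0,0,-1],
    [-0.002,0,0,0,0,0,-1]
  ]
}}

```text
clock: 22.25
position: [0.6504, 0.0995, 0.0702]
ee_rot: [0.739, 0.674, 0.001, -0.001]
ft_force: [1.7, 8.7, -2.3]
grip_width: 0.002
grasp_force: 4.8
```

Request:
{"api": "jog_arm", "payload": {
  "increments": [
    [0.008,0,0,0,0,0,-1],
    [0.025,0,0,0,0,0,-1],
    [0.025,0,-0.03,0,0,0,-1],
    [0.025,0,-0.07,0,0,0,-1],
    [0.025,0,-0.1,0,0,0,-1]
  ]
}}

```text
clock: 22.67
position: [0.653, 0.1218, 0.1725]
ee_rot: [0.739, 0.673, -0.0, 0.0]
ft_force: [0.1, 0.8, 0.6]
grip_width: 0.002
grasp_force: 0.0
```

```bash
python3 -c "
from h import *
st();plan([(*t2w(0,-155),.17,-5.1),(*t2w(0,-155),.051,-5.1)])
c=optics.camera('side');W=cloud(c)
hsv=cv2.cvtColor(c['color'],cv2.COLOR_RGB2HSV);m=(hsv[...,1]>90)
P=W[m];T=np.array([w2t(p) for p in P]);s=(T[:,0]>-45)&(T[:,0]<40)&(T[:,1]>45)&(T[:,1]<80)&(P[:,2]>.02)
print(s.sum());
for z in(.03,.05,.065): k=s&(abs(P[:,2]-z)<.008);print(z,k.sum(),np.median(T[k,1]) if k.any() else 0)"
```

```text
t 22.67 p [653.  121.8 172.5] tray [-0.6 97. ] yaw -5.3 F [0.07 0.83 0.65] w 0.00 gf 0.0
  via [-0.126, 0.0008, 0.0014, 0.0, 0.001, -0.002]
(np.float64(0.6312213839857016), np.float64(-0.12918636513866927), 0.17, -5.1) [-0.126, 0.0006, 0.0013, 0.0, 0.0, -0.002]
(np.float64(0.6312213839857016), np.float64(-0.12918636513866927), 0.051, -5.1) [0.0001, -0.0, 0.119, 0.0, 0.0, -0.0]
710
0.03 37 60.81291161267341
0.05 41 59.92778505602844
0.065 30 60.48625312599769
```

The left flap stands vertical, at y ≈ 60 mm at every height. Right flap next.

Request:
{"api": "jog_arm", "payload": {
  "increments": [
    [-0.126,0.001,0,0,0,0,-1],
    [-0.126,0.001,0,0,0,0,-1],
    [-0.126,0.001,0,0,0,0,-1],
    [-0.126,0.001,0,0,0,0,-1],
    [-0.126,0.001,0,0,0,0,-1]
  ]
}}

```text
clock: 23.13
position: [0.6417, -0.0078, 0.1706]
ee_rot: [0.741, 0.671, -0.001, 0.001]
ft_force: [0.8, 0.6, 0.1]
grip_width: -0.003
grasp_force: 0.0
```

Request:
{"api": "jog_arm", "payload": {
  "increments": [
    [-0.126,0.001,0,0,0,0,-1],
    [-0.126,0.001,0,0,0,0,-1],
    [-0.126,0.001,0,0,0,0,-1],
    [-0.126,0.001,0,0,0,0,-1],
    [-0.126,0.001,0,0,0,0,-1]
  ]
}}

```text
clock: 23.55
position: [0.6309, -0.1318, 0.1703]
ee_rot: [0.741, 0.672, -0.001, 0.0]
ft_force: [-0.0, 0.1, 0.8]
grip_width: 0.001
grasp_force: 0.0
```

Request:
{"api": "jog_arm", "payload": {
  "increments": [
    [0,0,0,0,0,0,-1],
    [0,0,0,0,0,0,-1],
    [0,0,0,0,0,0,-1]
  ]
}}

```text
clock: 23.8
position: [0.6318, -0.1268, 0.17]
ee_rot: [0.738, 0.675, -0.0, -0.0]
ft_force: [-0.5, -1.0, -0.4]
grip_width: 0.003
grasp_force: 0.0
```

Request:
{"api": "jog_arm", "payload": {
  "increments": [
    [0,0,0.03,0,0,0,-1],
    [0,0,0.06,0,0,0,-1],
    [0,0,0.09,0,0,0,-1],
    [0,0,0.119,0,0,0,-1],
    [0,0,0.119,0,0,0,-1]
  ]
}}

```text
clock: 24.22
position: [0.6282, -0.1266, 0.0456]
ee_rot: [0.738, 0.674, -0.003, -0.003]
ft_force: [-1.0, 0.7, -1.1]
grip_width: 0.0
grasp_force: 0.0
```

Request:
{"api": "jog_arm", "payload": {
  "increments": [
    [0,0,0,0,0,0,-1],
    [0,0,0,0,0,0,-1],
    [0,0,0,0,0,0,-1]
  ]
}}

```text
clock: 24.47
position: [0.6327, -0.1292, 0.0537]
ee_rot: [0.739, 0.674, 0.001, 0.001]
ft_force: [0.7, 1.0, 0.6]
grip_width: 0.002
grasp_force: 0.0
```

```bash
python3 -c "
from h import *
st();plan([(*t2w(0,-118),.053,-5.1),(*t2w(0,-104),.07,-5.1),(*t2w(0,-82),.07,-5.1)])"
```

```text
t 24.47 p [ 632.7 -129.2   53.7] tray [   1.5 -154.8] yaw -5.3 F [0.71 0.96 0.58] w 0.00 gf 0.0
(np.float64(0.6345104729697599), np.float64(-0.0923328457184708), 0.053, -5.1) [0.0368, -0.0016, 0.0007, 0.003, 0.0, -0.004]
(np.float64(0.6357549931258901), np.float64(-0.07838827080272003), 0.07, -5.1) [0.014, -0.0, -0.017, -0.0, 0.0, 0.0]
(np.float64(0.6377106676569518), np.float64(-0.05647536736368311), 0.07, -5.1) [0.022, -0.0, 0.0, -0.0, 0.0, 0.0]
```

Request:
{"api": "jog_arm", "payload": {
  "increments": [
    [0.006,-0.0015,0,0,0,0,-1],
    [0.014,-0.0015,0,0,0,0,-1],
    [0.022,-0.0015,0,0,0,0,-1],
    [0.03,-0.0015,0,0,0,0,-1],
    [0.037,-0.0015,0,0,0,0,-1]
  ]
}}

```text
clock: 24.88
position: [0.6335, -0.0904, 0.0515]
ee_rot: [0.739, 0.674, -0.0, -0.0]
ft_force: [-0.3, -4.2, 4.3]
grip_width: -0.003
grasp_force: 3.6
```

Request:
{"api": "jog_arm", "payload": {
  "increments": [
    [0.004,0,-0.004,0,0,0,-1],
    [0.009,0,-0.01,0,0,0,-1],
    [0.014,0,-0.016,0,0,0,-1],
    [0.019,0,-0.017,0,0,0,-1],
    [0.024,0,-0.017,0,0,0,-1]
  ]
}}

```text
clock: 25.3
position: [0.636, -0.0682, 0.0693]
ee_rot: [0.739, 0.673, 0.0, 0.0]
ft_force: [-0.0, -1.4, 0.5]
grip_width: -0.001
grasp_force: 0.6
```

Request:
{"api": "jog_arm", "payload": {
  "increments": [
    [0.004,0,0,0,0,0,-1],
    [0.008,0,0,0,0,0,-1],
    [0.012,0,0,0,0,0,-1]
  ]
}}

```text
clock: 25.55
position: [0.6365, -0.0559, 0.0681]
ee_rot: [0.739, 0.673, -0.0, -0.0]
ft_force: [-0.2, -1.6, 0.5]
grip_width: 0.001
grasp_force: 0.4
```

Request:
{"api": "jog_arm", "payload": {
  "increments": [
    [0.002,0,0,0,0,0,-1],
    [0.004,0,0,0,0,0,-1]
  ]
}}

```text
clock: 25.72
position: [0.6369, -0.052, 0.0681]
ee_rot: [0.739, 0.674, -0.0, -0.0]
ft_force: [-0.2, -0.5, 1.0]
grip_width: 0.003
grasp_force: 0.3
```

```bash
python3 -c "
from h import *
st()"
```

```text
t 25.72 p [636.9 -52.   68.1] tray [ -1.2 -77.6] yaw -5.3 F [-0.19 -0.54  0.99] w 0.00 gf 0.3
```

Request:
{"api": "jog_arm", "payload": {
  "increments": [
    [0.0015,0,0,0,0,0,-1],
    [0.003,0,0,0,0,0,-1]
  ]
}}

```text
clock: 25.88
position: [0.6371, -0.0493, 0.0682]
ee_rot: [0.739, 0.673, -0.0, -0.0]
ft_force: [-1.1, -0.4, 0.3]
grip_width: 0.001
grasp_force: 0.3
```

Request:
{"api": "jog_arm", "payload": {
  "increments": [
    [0.001,0,0,0,0,0,-1],
    [0.002,0,0,0,0,0,-1]
  ]
}}

```text
clock: 26.05
position: [0.6374, -0.0474, 0.0683]
ee_rot: [0.739, 0.673, -0.0, -0.0]
ft_force: [-0.2, -0.4, -0.2]
grip_width: -0.004
grasp_force: 0.3
```

Request:
{"api": "jog_arm", "payload": {
  "increments": [
    [0.001,0,0,0,0,0,-1],
    [0.002,0,0,0,0,0,-1]
  ]
}}

```text
clock: 26.22
position: [0.6374, -0.0465, 0.0683]
ee_rot: [0.739, 0.673, -0.001, 0.0]
ft_force: [-0.3, -6.3, 0.4]
grip_width: 0.0
grasp_force: 3.2
```

Request:
{"api": "jog_arm", "payload": {
  "increments": [
    [0.001,0,0,0,0,0,-1],
    [0.0015,0,0,0,0,0,-1]
  ]
}}

```text
clock: 26.38
position: [0.6374, -0.0464, 0.0683]
ee_rot: [0.74, 0.673, -0.001, 0.001]
ft_force: [-1.1, -8.6, -0.8]
grip_width: -0.003
grasp_force: 4.4
```

```bash
python3 -c "
from h import *
st()"
```

```text
t 26.38 p [637.4 -46.4  68.3] tray [ -1.2 -72. ] yaw -5.4 F [-1.13 -8.58 -0.84] w -0.00 gf 4.4
```

Stop reached. I'll back off, lift clear, move back towards the robot and verify.

Request:
{"api": "jog_arm", "payload": {
  "increments": [
    [-0.008,0,0,0,0,0,-1],
    [-0.025,0,0,0,0,0,-1],
    [-0.025,0,-0.04,0,0,0,-1],
    [-0.025,0,-0.08,0,0,0,-1],
    [-0.025,0,-0.12,0,0,0,-1]
  ]
}}

```text
clock: 26.8
position: [0.6349, -0.069, 0.1894]
ee_rot: [0.739, 0.673, -0.001, -0.001]
ft_force: [0.5, 0.5, 0.1]
grip_width: -0.003
grasp_force: 0.0
```

Request:
{"api": "jog_arm", "payload": {
  "increments": [
    [0,-0.04,-0.02,0,0,0,-1],
    [0,-0.08,-0.04,0,0,0,-1],
    [0,-0.12,-0.06,0,0,0,-1],
    [0,-0.15,-0.06,0,0,0,-1],
    [0,-0.18,-0.06,0,0,0,-1]
  ]
}}

```text
clock: 27.22
position: [0.4547, -0.052, 0.2494]
ee_rot: [0.739, 0.674, 0.001, 0.0]
ft_force: [-1.4, -0.4, -0.3]
grip_width: -0.005
grasp_force: 0.0
```

Request:
{"api": "jog_arm", "payload": {
  "increments": [
    [0,0,0,0,0,0,-1],
    [0,0,0,0,0,0,-1],
    [0,0,0,0,0,0,-1]
  ]
}}

```text
clock: 27.47
position: [0.4568, -0.0518, 0.2488]
ee_rot: [0.739, 0.674, 0.001, -0.0]
ft_force: [0.6, -1.0, -0.0]
grip_width: -0.001
grasp_force: 0.0
```

```bash
python3 -c "
from h import *
st()
c=optics.camera('top');s=optics.camera('side')
a=cv2.resize(c['color'][110:290,160:480],(800,450));cv2.imwrite('pics/end.png',a[:,:,::-1])
b=s['color'][120:290,220:420];cv2.imwrite('pics/ends.png',cv2.resize(b,None,fx=3.5,fy=3.5)[:,:,::-1])
boxes(c,{'R':(345,410,225,280)})
W=cloud(c)
for n,(u0,u1,v0,v1) in {'bottle':(160,215,170,215),'bowl':(420,485,165,225),'pot':(275,310,125,170)}.items():
    Q=W[v0:v1,u0:u1].reshape(-1,3);Q=Q[(Q[:,2]>.03)&(Q[:,2]<.3)];print(n,np.round(Q.min(0)*1000),np.round(Q.max(0)*1000))"
```

```text
t 27.47 p [456.8 -51.8 248.8] tray [-180.6  -93.4] yaw -5.3 F [ 0.55 -0.96 -0.03] w -0.00 gf 0.0
R n792 c 497.9 -174.7 size 92.1 67.6 ang 73.8 z 0.0744
bottle [628. 330.  30.] [693. 395. 223.]
bowl [ 574. -458.   30.] [ 713. -320.   61.]
pot [755.  37.  30.] [824. 107. 142.]
```

View pics/end.png

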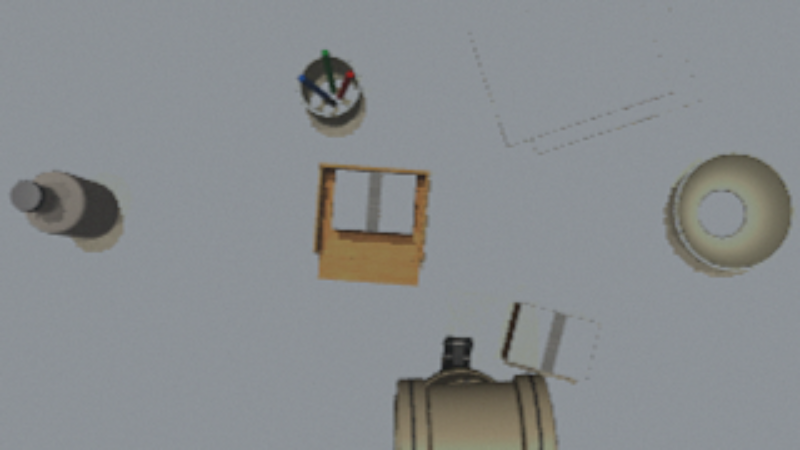

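View pics/ends.png

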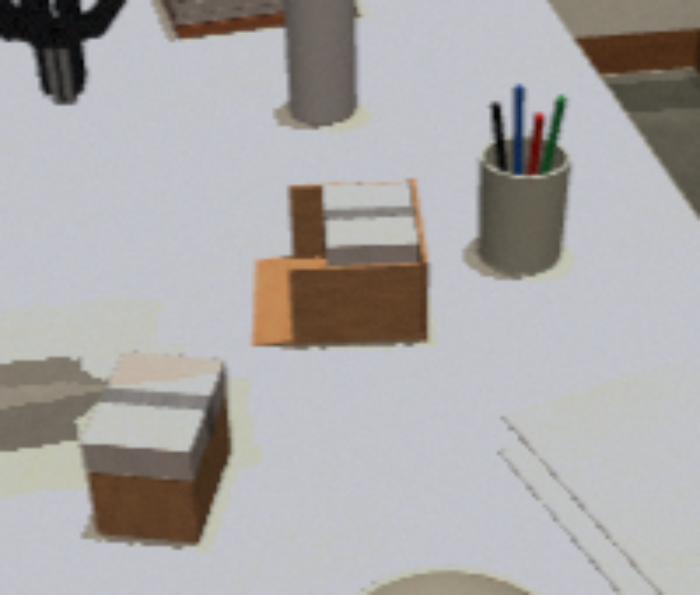

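Both flaps are upright (top view, columns 320 and 425) and the box is flush at the back wall (335–415, rows 168–235). The light box stands clear at (553,340), and the bottle, bowl and pen pot read within 2 mm of where they started.

```bash
python3 -c "
from workcell import workorder
print(workorder.hand_in())"
```

```text
the job is handed in; nothing more can be done
None
```

The job is handed in at about 27.5 s: the left box proved the heavier and sits square against the tray's back wall, both flaps are upright, the lighter box stands clear on the counter, and the bottle, bowl and pen pot were not disturbed; the judge's verdict was not shown.

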